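Free the transport wedge from a fan module

TASK

Take the orange transport wedge out of its fan module: it is stuck, so pull it a little way to one side along its slot and then to the other, until both black clips have been pushed back, then bring it back to the middle and lift it free. Set it down gently in the white tray and let go. Leave the green wedge sitting in its own module.

Things in the scene. Friction and masses are not known exactly. Their poses are not given: they have to be found in the camera images.
- orange_wedge: Orange plastic wedge, 95 mm tall, about 120 g, upright in module_a, foot on the slot floor, midway along the slot, y along it. Origin: centre of its underside, z up. Foot 60 (y) x 30 (x) x 12 mm high; neck 32 (y) x 24 (x) up to z = 32; above it the grip, flat parallel faces 24 mm apart along y (grip across these), 24 mm along x flaring to 38 at the top. 61 mm stand proud of the module.
- module_a: Fixed aluminium module with fans, 130 x 170 (y) x 84 mm high; origin: centre of its underside. Slot along y in its top, 40 wide, 34 deep. In it, on the wedge's +y and -y sides, 2 sunk black clips with lips 14 mm over the foot (lips 33 mm apart): a straight lift jams. Pulled against a clip, the wedge slides it back (6 N, 22 mm to a stop; it stays). Push each about 20 mm, recentre, lift.
- tray: Heavy white open tray, 160 (x) by 190 (y) by 40 mm high outside, walls and floor 5 mm thick, empty, resting on the table. Origin: centre of its underside, z up.
- green_wedge: Green wedge of the same shape and size as the orange one, standing in a second, identical module; it must stay there. Origin: centre of its underside, z up.
There are look-alikes about, which are no part of the job. Leave any grey, pink or yellow look-alike of the orange_wedge alone.

How it is judged:
By the outcome, as a careful person would: the job done as asked, in the order asked, and still so for the second after the job is handed in, with the robot touching nothing.
It also fails if it takes over 53 s, if anything falls off the work surface, if the arm or the gripper's body presses on something with over 40 N, if the wrist force passes 120 N, or if a joint passes its speed limit or range.

ROBOT

A 7-joint arm with a two-finger parallel gripper is mounted at the origin on the work surface. World frame = base frame: x ahead of the robot, y to its left, z up, the work surface at z = 0. Lengths are in m, angles in rad, forces in N, time in s.
With the tool pointing down it reaches from about 0.35 to 0.9 m from the base axis. Payload 19.9 kg.
Tool frame: the origin (TCP) lies midway between the tips of the shut fingers; the grasp point (between the pads) lies 19 mm behind it (grip_depth is the distance from the TCP to the grasp point, in m); z points along the fingers, y is the direction in which the jaws open and shut (so a half turn about z gives the same grasp; the last joint's range is limited). The gripper opens to 85 mm and grips with 20 to 120 N. Pads are 22 mm wide; open, the fingers measure 114 mm over their backs; the gripper's body (76 mm by 85 mm) begins 54 mm behind the grasp point. The pads swing forward as they close: fully open they stand 13 mm farther back than shut.
Start: joints at [1.151, 0.417, -0.01, 1.614, 0.005, 1.111, -0.053], TCP at [0.231, -0.581, 0.231] pointing down, gripper open.
Joint ranges: [-2.81, 2.81], [-0.39, 2.02], [-1.27, 1.25], [0.06, 2.57], [-1.19, 4.33], [0.19, 2], [-2.82, 2.82]. Speed limits (rad/s): [1.89, 1.89, 2.39, 2.39, 3.01, 3.01, 3.01].

INTERFACE

Orientations are given as a unit quaternion [x, y, z, w].
In Python, from plant import read_state, get_image, get_calibration, finish_job, regions_of, grip_depth gives the robot as it stands. The module is installed in compiled form; this text tells all that it offers.
- The arm moves only by the tool play_rows, never from a script. Its argument "motion" is a list of rows, each a list of 6 numbers: the shift along the tool's x, y, z in units of 30 mm (1.0 is 30 mm), then the turn, a rotation vector about the tool's x, y, z in units of 5 degrees (1.0 is 5 degrees). In form: [[tx, ty, tz, rx, ry, rz], ...]. A call has exactly 8 rows; each row is the pose to reach, as a shift and turn from the pose measured when the call began, along the tool's axes at that moment; what a row does not reach only later rows make up. A row lasts 1/12 s, in which the tool goes at most 41.7 mm and 7.16 degrees, less where a joint would pass 70% of its speed; a pose out of reach is approached as far as the arm can. A call with a gripper value outside its range is refused whole. "fingers" is the opening, from 0 (shut) to 1 (fully open), set as the call begins (left out, the last holds). The fingers move at their own pace and stop on an object; "newtons" is the grip in N (left out, the last holds). Time passes only in rows, so rows that repeat a pose let the fingers close, or fill a call up. It gives the time, the measured TCP pose, the force and the opening at its end, in the units of the state.
- read_state(): the state, without advancing time (a new reading comes with each control period).
- get_image(name): name is "side" or "top" or "wrist"; returns the picture (400x640x3 uint8, red, green, blue); there is no depth.
- get_calibration(name): a dict with "fx", "fy", "cx", "cy" (pixels), "pose" (4x4, takes a point from camera to world coordinates). Camera axes: x right, y up, looking along -z (the intrinsics and any distortion apply to the point x, -y, -z); pixel columns grow to the right and rows downward; lengths in m; the calibration is good to about 2 mm. A picture is of the moment at which its call begins: read the wrist's pose just before it. get_calibration takes no time and is no camera call; for the wrist camera it gives the pose at the moment of the call.
- finish_job(): hands the job in, once; it reports no verdict.
Trained networks look in the newest picture that a camera, given by its name, has taken for a name from the list of things; names that differ only in an ending like _2 or _b are one class to them, and where a whole thing is asked for, a point or a joint stands for the part that bears it (a point fixed in the world has none). Each returns a list of dicts, best first, with "score" (0 to 1); they miss things now and then, are a little off and sometimes report something else, mostly with a low value. They report only what shows in the picture. A call takes as long as a camera call. They do not tell look-alikes from the thing itself.
- regions_of(camera, query): "region" (400x640 bool, what is visible of it) and "bbox" ([left, top, right, bottom] in pixels, round what is visible of it).
The state is a dict: "t": time; "joints": joint angles; "qvel": joint speeds; "effort": joint torques, N m; "tcp_pos": TCP position; "orientation": TCP orientation; "contact_force": force on the tool from outside, world axes, zero at the start; "ft_torque": the same for the moment, N m; "opening": opening from 0.0 (shut) to 1.0 (fully open).
Only numpy, scipy, OpenCV 4.12 (cv2) and the standard library are available. Lean on these libraries where they do the work, as an engineer would, in place of code of your own. Each camera call takes 0.05 s, during which the arm holds its last target.

## Working session

There is one attempt and no reset: what is moved stays moved. The work goes in short steps, Python scripts to look and compute and a tool call to move; the robot and the scene stay as the last step left them, time stands still between calls to the robot, and variables do not carry over. Pictures are saved under pics/ and viewed, and the job is handed in when it is done.

Besides the shell and the picture viewer there is one more tool, called after "Emit:" as name(argument=value, ...), one argument or row to a line, values as JSON. play_rows: Moves the arm, as the interface text tells. Its arguments: {"type":"object","properties":{"motion":{"type":"array"},"fingers":{"type":"number"},"newtons":{"type":"number"}},"required":["motion"]}

```bash
mkdir -p pics; python3 - <<'E'
from plant import *
import cv2
s=read_state();print(s)
print(grip_depth if not callable(grip_depth) else grip_depth())
for n in("side","top","wrist"):
    im=get_image(n);cv2.imwrite(f"pics/{n}0.png",im[:,:,::-1])
    c=get_calibration(n);print(n,c)
E
```

```text
{'t': 0.0, 'joints': array([ 1.15148602,  0.41796325, -0.01032061,  1.61413988,  0.00467018,
        1.11071188, -0.05299447]), 'qvel': array([-0.00079805,  0.00042611, -0.00198053,  0.00125929, -0.00215515,
       -0.00102932, -0.00023691]), 'effort': array([ 1.35220060e-03, -8.64430833e+01,  6.79533239e-01, -4.34902132e+01,
        1.91245589e-02,  7.55298097e-03,  2.99750479e-05]), 'tcp_pos': array([ 0.23043833, -0.58060736,  0.2306813 ]), 'orientation': array([ 9.82208695e-01,  1.87791696e-01, -1.40117077e-04, -5.82512317e-04]), 'contact_force': array([-0.28536192,  0.00478115, -0.20701286]), 'ft_torque': array([0.00544927, 0.01238587, 0.03051693]), 'opening': 1.0011931888693308}
0.0187
side {'fx': 409.33819297703616, 'fy': 409.33819297703616, 'cx': 327.0077685951571, 'cy': 195.9920976263117, 'pose': array([[ 0.68328986,  0.55694512, -0.47215156,  0.1962453 ],
       [-0.72998891,  0.53455527, -0.42587188, -0.34396826],
       [ 0.01520383,  0.63565934,  0.77181996,  0.69566355],
       [ 0.        ,  0.        ,  0.        ,  1.        ]])}
top {'fx': 374.13172508066594, 'fy': 374.13172508066594, 'cx': 322.5891814864181, 'cy': 199.71073822143663, 'pose': array([[ 0.01814495,  0.99049199, -0.13636855,  0.46279255],
       [-0.9997114 ,  0.01582546, -0.01807398, -0.00378703],
       [-0.01574404,  0.13665714,  0.99049329,  0.88506992],
       [ 0.        ,  0.        ,  0.        ,  1.        ]])}
wrist {'fx': 332.90900933832245, 'fy': 332.90900933832245, 'cx': 321.88590452658633, 'cy': 199.40592909802527, 'pose': array([[ 3.67684760e-01,  8.87582516e-01,  2.77498097e-01,
         3.00473874e-01],
       [-9.29950490e-01,  3.50953542e-01,  1.09652624e-01,
        -5.52455973e-01],
       [-6.31883099e-05, -2.98377090e-01,  9.54448065e-01,
         3.72363389e-01],
       [ 0.00000000e+00,  0.00000000e+00,  0.00000000e+00,
         1.00000000e+00]])}
```

View pics/top0.png

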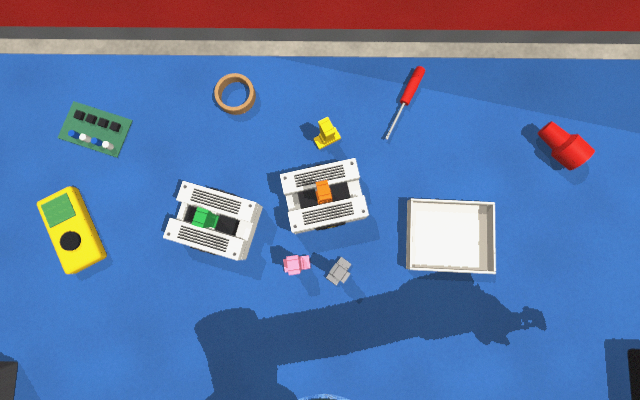

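View pics/side0.png

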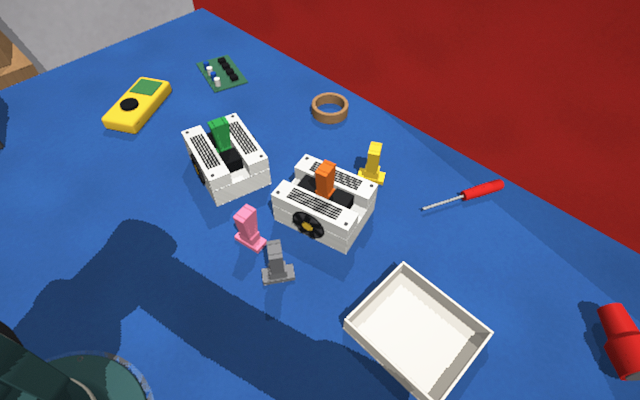

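View pics/wrist0.png

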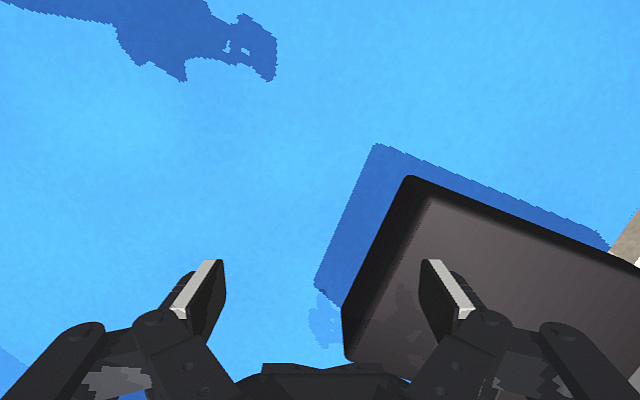

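```bash
cat > h.py <<'E'
import numpy as np,cv2
from plant import *
def proj(c,P):
    T=np.linalg.inv(c["pose"]);p=np.asarray(P)@T[:3,:3].T+T[:3,3]
    return np.c_[c["cx"]+c["fx"]*p[:,0]/-p[:,2], c["cy"]-c["fy"]*p[:,1]/-p[:,2]]
def ray(c,u,v,z):
    d=c["pose"][:3,:3]@np.array([(u-c["cx"])/c["fx"],-(v-c["cy"])/c["fy"],-1]);o=c["pose"][:3,3]
    return o+d*(z-o[2])/d[2]
def box(sx,sy,z0,z1,sx1=None):
    sx1=sx1 or sx
    return np.array([[a*sx/2,b*sy/2,z0] for a in(-1,1) for b in(-1,1)]+[[a*sx1/2,b*sy/2,z1] for a in(-1,1) for b in(-1,1)])
def put(P,x,y,yaw,z=0):
    c,s=np.cos(yaw),np.sin(yaw);return P@np.array([[c,-s,0],[s,c,0],[0,0,1]]).T+[x,y,z]
def mask(c,parts):
    m=np.zeros((1600,2560),np.uint8)
    for P in parts:
        q=cv2.convexHull(((proj(c,P)+.5)*4).astype(np.float32).round().astype(np.int32)); cv2.fillPoly(m,[q],1)
    return cv2.resize(m.astype(np.float32),(640,400),interpolation=cv2.INTER_AREA)
def fit(parts,regs,x0,z=0):
    from scipy.optimize import minimize
    def cost(v):
        t=0
        for c,r in regs:
            m=mask(c,[put(P,v[0]/100,v[1]/100,v[2]/10,z) for P in parts]); t+=1-np.minimum(m,r).sum()/np.maximum(m,r).sum()
        return t
    x0=np.array([x0[0]*100,x0[1]*100,x0[2]*10])
    sim=np.vstack([x0]+[x0+d for d in np.diag([1.5,1.5,1.5])])
    o=minimize(cost,x0,method="Nelder-Mead",options=dict(initial_simplex=sim,maxiter=150))
    return o.x[0]/100,o.x[1]/100,o.x[2]/10,o.fun
E
python3 - <<'E'
from h import *
cams={n:get_calibration(n) for n in("top","side")}
for n in cams: get_image(n)
S={}
for n in cams:
  for q in("orange_wedge","module_a","tray","green_wedge"):
    r=regions_of(n,q)
    print(n,q,[(round(d["score"],2),[int(b) for b in d["bbox"]],int(d["region"].sum())) for d in r][:6]); S[n,q]=r
import pickle;pickle.dump((cams,S),open("s.pkl","wb"))
c=cams["top"]
print(ray(c,324,196,.084),ray(c,323,190,.145),ray(c,451,236,.02),ray(c,204,217,.145))
E
```

```text
top orange_wedge [(0.92, [326, 257, 350, 287], 418), (0.87, [316, 182, 330, 204], 309), (0.87, [313, 120, 341, 152], 470), (0.62, [282, 256, 312, 273], 414)]
top module_a [(0.64, [280, 155, 370, 235], 4398)]
top tray [(0.88, [403, 195, 495, 272], 6328)]
top green_wedge [(0.59, [193, 211, 215, 229], 395)]
side orange_wedge [(0.94, [317, 161, 338, 200], 647), (0.89, [355, 140, 385, 185], 628), (0.69, [231, 202, 266, 252], 962)]
side module_a [(0.78, [273, 152, 379, 249], 6127)]
side tray [(0.87, [343, 261, 494, 399], 11791)]
side green_wedge [(0.85, [207, 117, 235, 151], 597)]
[0.58123731 0.00792384 0.084     ] [0.58434027 0.00925052 0.145     ] [ 0.50267286 -0.28374412  0.02      ] [0.52610162 0.24560179 0.145     ]
```

```bash
python3 - <<'E'
from h import *
import pickle
cams,S=pickle.load(open("s.pkl","rb"))
def hull(r):
    m=r.astype(np.uint8);k,l,st,_=cv2.connectedComponentsWithStats(m)
    m=(l==1+np.argmax(st[1:,4])).astype(np.uint8)
    p=cv2.convexHull(cv2.findNonZero(m));o=np.zeros_like(m);cv2.fillPoly(o,[p],1);return o.astype(np.float32)
def near(n,q,uv):
    return min(S[n,q],key=lambda d:abs(np.mean(d["bbox"][::2])-uv[0])+abs(np.mean(d["bbox"][1::2])-uv[1]))["region"]
M=[(n,near(n,"module_a",(0,0))) for n in cams]
mb=[box(.13,.17,0,.084)]
for sub in (M,M[:1],M[1:]):
    print("mod",fit(mb,[(cams[n],hull(r)) for n,r in sub],(.57,.008,.2)))
W=[("top",near("top","orange_wedge",(323,190))),("side",near("side","orange_wedge",(327,180)))]
wb=[box(.024,.024,.034,.095,.038)]
for sub in (W,W[:1],W[1:]):
    print("wedge",fit(wb,[(cams[n],r.astype(np.float32)) for n,r in sub],(.58,.008,.2),.05))
T=[(n,near(n,"tray",(0,0))) for n in cams]
tb=[box(.16,.19,0,.04)]
for sub in (T,T[:1]):
    print("tray",fit(tb,[(cams[n],hull(r)) for n,r in sub],(.50,-.28,0)))
im=get_image("top")
v=im.copy()[130:260,240:400]; cv2.imwrite("pics/crop.png",cv2.resize(v,None,fx=4.5,fy=4.5,interpolation=cv2.INTER_CUBIC)[:,:,::-1])
E
```

```text
mod (np.float64(0.5840285736275106), np.float64(0.009376022009412545), np.float64(0.23279012202558275), np.float64(0.06014525890350342))
mod (np.float64(0.5853870173535344), np.float64(0.009387968928987696), np.float64(0.24262450912352115), np.float64(0.032409727573394775))
mod (np.float64(0.5831271672292752), np.float64(0.010048827166257247), np.float64(0.22341092880611094), np.float64(0.021042704582214355))
wedge (np.float64(0.5809958453466614), np.float64(0.008250981970482147), np.float64(0.2886732708216904), np.float64(0.3804336190223694))
wedge (np.float64(0.5842881643036264), np.float64(0.009147370515046297), np.float64(0.2467806592399691), np.float64(0.23115277290344238))
wedge (np.float64(0.5806371216322659), np.float64(0.008709921754436729), np.float64(0.23979256084426437), np.float64(0.14636921882629395))
tray (np.float64(0.5036984451719643), np.float64(-0.2795644675135485), np.float64(-0.024402260948704034), np.float64(0.06094282865524292))
tray (np.float64(0.504743374204434), np.float64(-0.2791162426236034), np.float64(-0.026609936937443058), np.float64(0.018892765045166016))
```

View pics/crop.png

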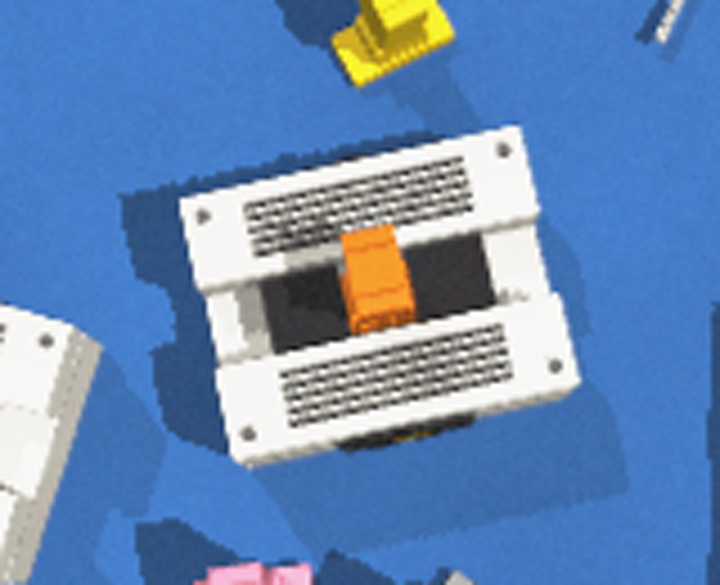

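```bash
cat > go.py <<'E'
import sys
from h import *
from scipy.spatial.transform import Rotation as R
s=read_state()
x,y,z,yaw=map(float,sys.argv[1:5])
A=R.from_quat(s["orientation"])
c,sn=np.cos(yaw),np.sin(yaw)
B=R.from_matrix(np.array([[c,sn,0],[sn,-c,0],[0,0,-1]]))
print(s["t"],s["tcp_pos"].round(4),"opening",round(s["opening"],3),"F",s["contact_force"].round(1), "j",s["joints"].round(2))
print("shift",(A.inv().apply(np.array([x,y,z])-s["tcp_pos"])/.03).round(2),"rot",((A.inv()*B).as_rotvec(degrees=True)/5).round(2))
E
python3 go.py .584 .0095 .23 .235
```

```text
0.7 [ 0.2305 -0.5809  0.2313] opening 1.004 F [-0.4  0.8 -0. ] j [ 1.15  0.42 -0.01  1.61  0.    1.11 -0.05]
shift [ 18.21 -13.95   0.04] rot [-0.    0.    1.64]
```

Emit:
play_rows(
  motion=[
    [0.5,-0.4,0,0,0,0.1],
    [1.3,-1.0,0,0,0,0.2],
    [2.3,-1.8,0,0,0,0.3],
    [3.3,-2.5,0,0,0,0.4],
    [4.3,-3.3,0,0,0,0.5],
    [5.3,-4.1,0,0,0,0.6],
    [6.3,-4.8,0,0,0,0.7],
    [7.3,-5.6,0,0,0,0.8],
  ],
  fingers=1,
)

```text
t: 1.37
tcp_pos: [0.3728, -0.3426, 0.2315]
orientation: [0.988, 0.153, 0.0, 0.0]
contact_force: [1.6, -0.3, -0.4]
opening: 0.995
```

```bash
python3 go.py .584 .0095 .23 .235
```

```text
1.3667 [ 0.3728 -0.3426  0.2315] opening 0.995 F [ 1.6 -0.3 -0.4] j [ 0.8   0.21 -0.14  1.9   0.03  1.03 -0.61]
shift [10.26 -9.06  0.05] rot [ 0.01 -0.    0.83]
```

Emit:
play_rows(
  motion=[
    [0.8,-0.7,0,0,0,0.1],
    [1.6,-1.4,0,0,0,0.2],
    [2.4,-2.1,0,0,0,0.3],
    [3.2,-2.8,0,0,0,0.4],
    [4.0,-3.5,0,0,0,0.5],
    [4.8,-4.2,0,0,0,0.6],
    [5.6,-4.9,0,0,0,0.7],
    [6.4,-5.6,0,0,0,0.8],
  ],
)

```text
t: 2.03
tcp_pos: [0.5056, -0.123, 0.2317]
orientation: [0.993, 0.118, 0.0, 0.0]
contact_force: [0.6, -0.6, 0.1]
opening: 0.999
```

```bash
python3 go.py .584 .0095 .23 .235
```

```text
2.0333 [ 0.5056 -0.123   0.2317] opening 0.999 F [ 0.6 -0.6  0.1] j [ 0.44  0.24 -0.3   1.86  0.08  1.05 -1.23]
shift [ 3.58 -3.68  0.06] rot [ 0.01 -0.01  0.02]
```

Emit:
play_rows(
  motion=[
    [0.8,-0.8,0,0,0,0],
    [1.5,-1.5,0,0,0,0],
    [2.2,-2.3,0,0,0,0],
    [2.8,-2.9,0,0,0,0],
    [3.3,-3.4,0,0,0,0],
    [3.58,-3.68,0.06,0,0,0],
    [3.58,-3.68,0.06,0,0,0],
    [3.58,-3.68,0.06,0,0,0],
  ],
)

```text
t: 2.7
tcp_pos: [0.5839, 0.0093, 0.2295]
orientation: [0.993, 0.118, 0.0, 0.0]
contact_force: [-0.9, -0.2, 0.4]
opening: 0.999
```

```bash
python3 go.py .584 .0095 .1 .235; python3 - <<'E'
from h import *
im=get_image("wrist");c=get_calibration("wrist")
cv2.imwrite("pics/w1.png",im[:,:,::-1])
ms=regions_of("wrist","orange_wedge");print([(d["score"],d["bbox"]) for d in ms])
for p in [put(box(.024,.024,.034,.095,.038),.584,.0095,.235,.05)]: print(proj(c,p).round(0))
im2=im.copy()
for P,z in((box(.024,.024,.034,.095,.038),.05),(box(.13,.17,0,.084),0)):
    q=proj(c,put(P,.584,.0095,.235,z)).round().astype(int)
    for a in q: cv2.circle(im2,tuple(map(int,a)),3,(255,0,255),1)
cv2.imwrite("pics/w1o.png",im2[:,:,::-1])
E
```

```text
2.7 [0.5839 0.0093 0.2295] opening 0.999 F [-0.9 -0.2  0.4] j [ 0.21  0.37 -0.36  1.71  0.14  1.09 -1.52]
shift [ 0.   -0.01  4.32] rot [0.01 0.   0.03]
[(0.89, [328.0, 2.0, 394.3, 49.8]), (0.85, [211.1, 261.0, 267.4, 336.2]), (0.81, [305.5, 164.4, 339.4, 231.7]), (0.74, [296.1, 276.6, 344.2, 365.1])]
[[334. 196.]
 [308. 196.]
 [335. 170.]
 [307. 170.]
 [337. 230.]
 [305. 230.]
 [338. 179.]
 [304. 179.]]
```

View pics/w1o.png

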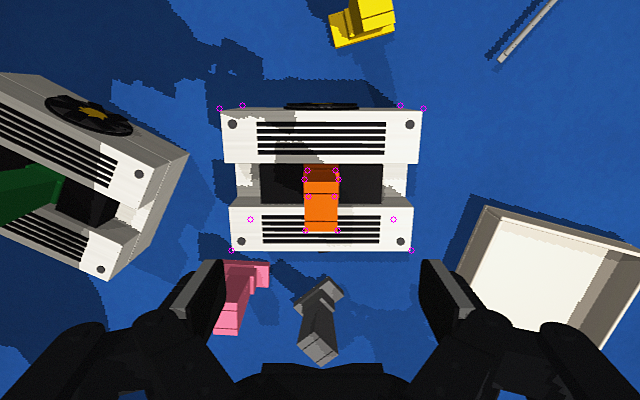

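Emit:
play_rows(
  motion=[
    [0,0,0.6,0,0,0],
    [0,0,1.4,0,0,0],
    [0,0,2.2,0,0,0],
    [0,0,3.0,0,0,0],
    [0,0,3.7,0,0,0],
    [0,0,4.2,0,0,0],
    [0,0,4.33,0,0,0],
    [0,0,4.33,0,0,0],
  ],
)

```text
t: 3.47
tcp_pos: [0.5831, 0.007, 0.0993]
orientation: [0.993, 0.117, -0.001, 0.001]
contact_force: [-0.2, 0.0, -0.2]
opening: 0.996
```

```bash
python3 go.py .584 .0095 .1 .235
```

```text
3.4667 [0.5831 0.007  0.0993] opening 0.996 F [-0.2  0.  -0.2] j [ 0.19  0.52 -0.32  1.82  0.22  0.84 -1.58]
shift [ 0.05 -0.07 -0.02] rot [ 0.02  0.02 -0.01]
```

Emit:
play_rows(
  motion=[
    [0,0,0,0,0,0],
    [0,0,0,0,0,0],
    [0,0,0,0,0,0],
    [0,0,0,0,0,0],
    [0,0,0,0,0,0],
    [0,0,0,0,0,0],
    [0,0,0,0,0,0],
    [0,0,0,0,0,0],
  ],
  fingers=0,
  newtons=50,
)

```text
t: 4.13
tcp_pos: [0.5833, 0.0075, 0.0996]
orientation: [0.993, 0.117, -0.0, 0.001]
contact_force: [-2.1, 4.5, 5.8]
opening: 0.273
```

```bash
python3 go.py .584 .0095 .1 .235; python3 - <<'E'
from h import *
for n in("wrist","side","top"): cv2.imwrite(f"pics/g_{n}.png",get_image(n)[:,:,::-1])
E
```

```text
4.1333 [0.5833 0.0075 0.0996] opening 0.273 F [-2.1  4.5  5.8] j [ 0.19  0.52 -0.32  1.82  0.22  0.84 -1.58]
shift [ 0.04 -0.06 -0.01] rot [ 0.01  0.01 -0.  ]
```

View pics/g_wrist.png

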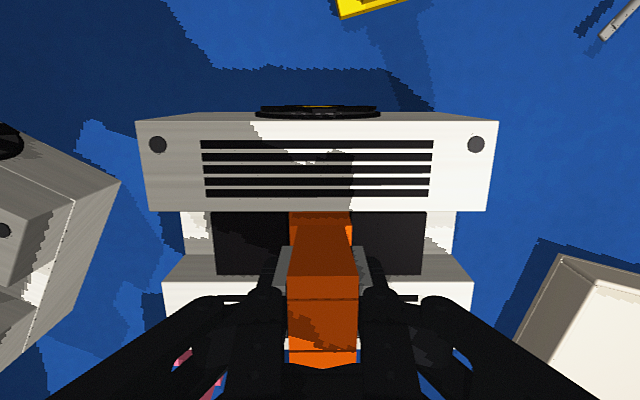

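View pics/g_side.png

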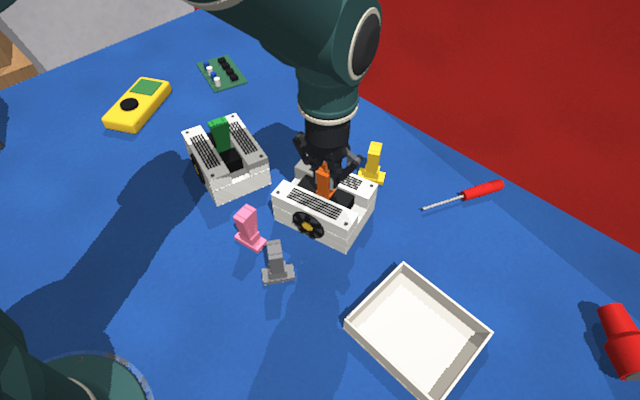

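Emit:
play_rows(
  motion=[
    [0,0.1,0,0,0,0],
    [0,0.2,0,0,0,0],
    [0,0.3,0,0,0,0],
    [0,0.4,0,0,0,0],
    [0,0.5,0,0,0,0],
    [0,0.6,0,0,0,0],
    [0,0.68,0,0,0,0],
    [0,0.7,0,0,0,0],
  ],
)

```text
t: 4.95
tcp_pos: [0.588, -0.0119, 0.0997]
orientation: [0.993, 0.117, -0.001, -0.0]
contact_force: [-4.8, 9.8, 5.8]
opening: 0.272
```

```bash
python3 go.py .5833 .0075 .0996 .235; python3 - <<'E'
from h import *
for n in("wrist",): cv2.imwrite(f"pics/p1_{n}.png",get_image(n)[:,:,::-1])
E
```

```text
4.95 [ 0.588  -0.0119  0.0997] opening 0.272 F [-4.8  9.8  5.8] j [ 0.22  0.53 -0.32  1.8   0.21  0.84 -1.54]
shift [-0.   -0.66  0.  ] rot [-0.    0.01  0.01]
```

View pics/p1_wrist.png

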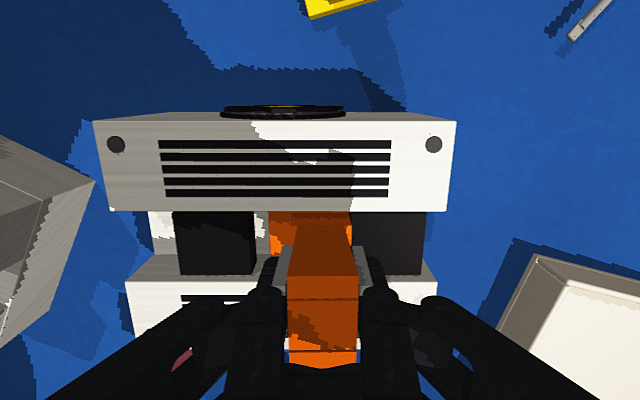

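Emit:
play_rows(
  motion=[
    [0,-0.1,0,0,0,0],
    [0,-0.22,0,0,0,0],
    [0,-0.35,0,0,0,0],
    [0,-0.48,0,0,0,0],
    [0,-0.6,0,0,0,0],
    [0,-0.7,0,0,0,0],
    [0,-0.8,0,0,0,0],
    [0,-0.9,0,0,0,0],
  ],
)

```text
t: 5.67
tcp_pos: [0.5817, 0.0136, 0.0997]
orientation: [0.993, 0.117, -0.001, 0.001]
contact_force: [1.5, -5.9, -0.4]
opening: 0.274
```

```bash
python3 go.py .5833 .0075 .0996 .235
```

```text
5.6667 [0.5817 0.0136 0.0997] opening 0.274 F [ 1.5 -5.9 -0.4] j [ 0.18  0.52 -0.33  1.82  0.22  0.84 -1.59]
shift [0.   0.21 0.  ] rot [ 0.01  0.01 -0.  ]
```

Need about -0.48 more.

Emit:
play_rows(
  motion=[
    [0,-0.1,0,0,0,0],
    [0,-0.2,0,0,0,0],
    [0,-0.3,0,0,0,0],
    [0,-0.4,0,0,0,0],
    [0,-0.48,0,0,0,0],
    [0,-0.52,0,0,0,0],
    [0,-0.52,0,0,0,0],
    [0,-0.52,0,0,0,0],
  ],
)

```text
t: 6.33
tcp_pos: [0.5782, 0.0283, 0.0997]
orientation: [0.993, 0.117, -0.001, 0.001]
contact_force: [0.8, -3.9, -0.3]
opening: 0.278
```

```bash
python3 go.py .5833 .0075 .0996 .235; python3 - <<'E'
from h import *
for n in("wrist",): cv2.imwrite(f"pics/p2_{n}.png",get_image(n)[:,:,::-1])
E
```

```text
6.3333 [0.5782 0.0283 0.0997] opening 0.278 F [ 0.8 -3.9 -0.3] j [ 0.15  0.52 -0.33  1.83  0.22  0.84 -1.62]
shift [0.   0.72 0.  ] rot [ 0.02  0.01 -0.01]
```

View pics/p2_wrist.png

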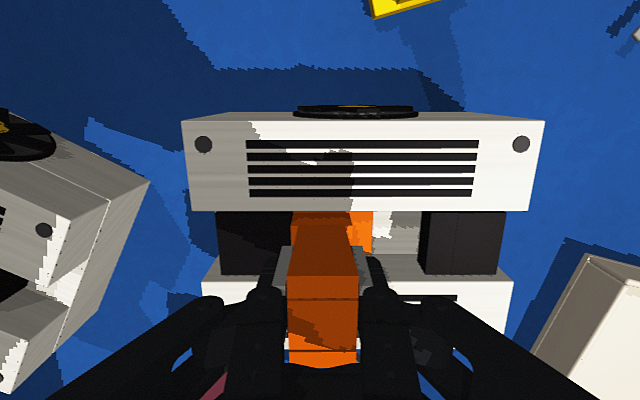

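```bash
python3 - <<'E'
from h import *
c=get_calibration("wrist");s=read_state();yaw=.235
x,y=s["tcp_pos"][:2]
for name,P in(("foot",box(.03,.06,0,.012)),("neck",box(.024,.032,.012,.032)),("grip",box(.024,.024,.032,.095,.038))):
    print(name,proj(c,put(P,x,y,yaw,.05)).round(0).tolist())
# rays: clip edges at several z, expressed in module frame y, centred at .5833,.0075
e=np.array([-np.sin(yaw),np.cos(yaw),0])
for z in(.062,.066,.07,.08,.084):
  print(z,[round(float((ray(c,u,v,z)-[.5833,.0075,z])@e)*1000,1) for u,v in((292,212),(215,212),(424,212),(507,212),(417,273),(499,273),(352,214),(372,214),(372,250))])
im=get_image("wrist");cv2.imwrite("pics/p2c.png",cv2.resize(im[190:300,170:530],None,fx=2.2,fy=2.2,interpolation=cv2.INTER_CUBIC)[:,:,::-1]*1)
E
```

```text
foot [[370.0, 246.0], [275.0, 246.0], [372.0, 200.0], [272.0, 201.0], [373.0, 254.0], [272.0, 255.0], [375.0, 207.0], [270.0, 207.0]]
neck [[349.0, 250.0], [295.0, 250.0], [350.0, 212.0], [294.0, 212.0], [352.0, 267.0], [293.0, 267.0], [354.0, 225.0], [291.0, 225.0]]
grip [[345.0, 267.0], [300.0, 267.0], [346.0, 225.0], [299.0, 225.0], [357.0, 370.0], [290.0, 370.0], [360.0, 277.0], [286.0, 277.0]]
0.062 [38.8, 82.7, -36.6, -84.0, -35.9, -85.7, 4.5, -6.9, -7.9]
0.066 [38.4, 81.4, -35.3, -81.7, -34.6, -83.3, 4.9, -6.3, -7.2]
0.07 [38.1, 80.0, -34.0, -79.3, -33.3, -80.8, 5.3, -5.6, -6.6]
0.08 [37.1, 76.6, -30.7, -73.4, -30.0, -74.8, 6.3, -4.0, -4.9]
0.084 [36.7, 75.3, -29.4, -71.0, -28.7, -72.4, 6.7, -3.4, -4.2]
```

View pics/p2c.png

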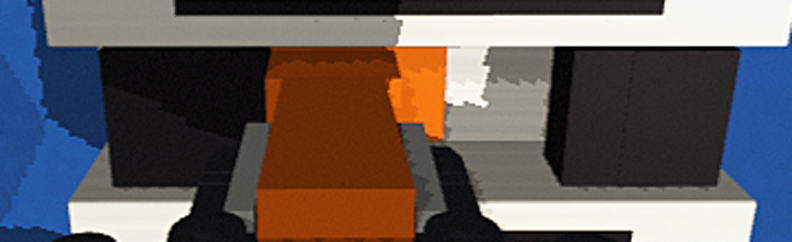

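Emit:
play_rows(
  motion=[
    [0,0.1,0,0,0,0],
    [0,0.25,0,0,0,0],
    [0,0.4,0,0,0,0],
    [0,0.55,0,0,0,0],
    [0,0.65,0,0,0,0],
    [0,0.7,0,0,0,0],
    [0,0.7,0,0,0,0],
    [0,0.7,0,0,0,0],
  ],
)

```text
t: 7.1
tcp_pos: [0.583, 0.0079, 0.0997]
orientation: [0.993, 0.117, -0.001, 0.001]
contact_force: [0.2, 0.8, -1.3]
opening: 0.273
```

```bash
python3 go.py .5833 .0075 .0996 .235; python3 - <<'E'
from h import *
for n in("wrist",): cv2.imwrite(f"pics/p3_{n}.png",get_image(n)[:,:,::-1])
E
```

```text
7.1 [0.583  0.0079 0.0997] opening 0.273 F [ 0.2  0.8 -1.3] j [ 0.18  0.52 -0.32  1.82  0.22  0.84 -1.58]
shift [0.01 0.02 0.  ] rot [ 0.02  0.01 -0.01]
```

View pics/p3_wrist.png

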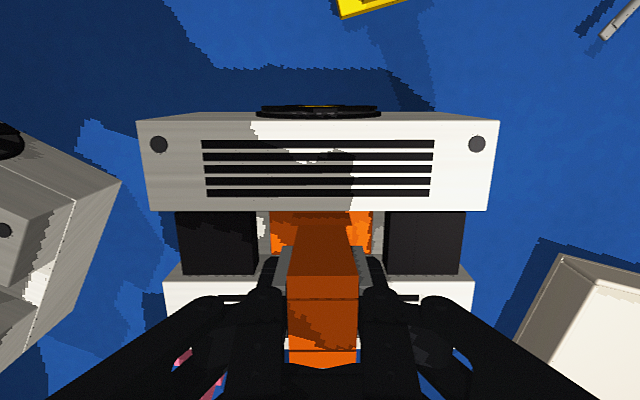

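Both foot ends (cols 270 and 372) are clear of the clips (258 and 385). Lifting.

Emit:
play_rows(
  motion=[
    [0,0,-0.1,0,0,0],
    [0,0,-0.3,0,0,0],
    [0,0,-0.5,0,0,0],
    [0,0,-0.7,0,0,0],
    [0,0,-0.9,0,0,0],
    [0,0,-1.1,0,0,0],
    [0,0,-1.3,0,0,0],
    [0,0,-1.5,0,0,0],
  ],
)

```text
t: 7.82
tcp_pos: [0.5831, 0.0081, 0.1454]
orientation: [0.993, 0.117, -0.0, 0.001]
contact_force: [-0.8, -0.3, -0.6]
opening: 0.273
```

```bash
python3 go.py .5833 .0075 .205 .235; python3 - <<'E'
from h import *
for n in("wrist",): cv2.imwrite(f"pics/p4_{n}.png",get_image(n)[:,:,::-1])
E
```

```text
7.8167 [0.5831 0.0081 0.1454] opening 0.273 F [-0.8 -0.3 -0.6] j [ 0.2   0.46 -0.34  1.79  0.19  0.93 -1.56]
shift [ 0.    0.03 -1.99] rot [ 0.02  0.01 -0.01]
```

View pics/p4_wrist.png

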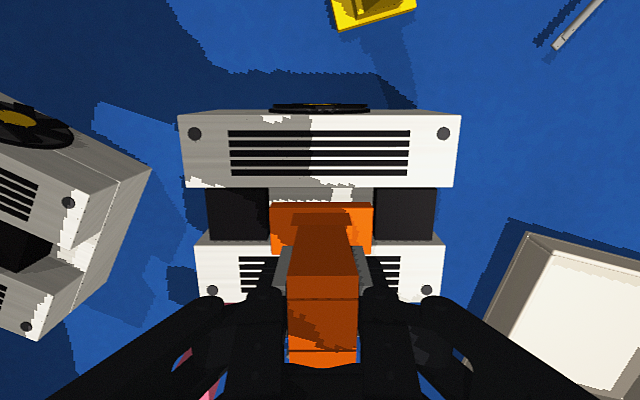

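Emit:
play_rows(
  motion=[
    [0,0,-0.3,0,0,0],
    [0,0,-0.7,0,0,0],
    [0,0,-1.1,0,0,0],
    [0,0.1,-1.5,0,0,0],
    [0,0.4,-1.7,0,0,0],
    [-0.2,0.9,-1.8,0,0,0.2],
    [-0.4,1.6,-1.8,0,0,0.5],
    [-0.6,2.4,-1.8,0,0,0.8],
  ],
)

```text
t: 8.53
tcp_pos: [0.5823, -0.0677, 0.2007]
orientation: [0.997, 0.081, 0.0, 0.001]
contact_force: [-0.0, -0.5, -1.5]
opening: 0.279
```

```bash
python3 go.py .504 -.279 .2 -.025
```

```text
8.5333 [ 0.5823 -0.0677  0.2007] opening 0.279 F [-0.  -0.5 -1.5] j [ 0.31  0.4  -0.31  1.74  0.14  1.03 -1.46]
shift [-3.72  6.53  0.04] rot [ 0.02 -0.    2.15]
```

Emit:
play_rows(
  motion=[
    [-0.5,0.9,0,0,0,0.3],
    [-1.0,1.8,0,0,0,0.6],
    [-1.5,2.7,0,0,0,0.9],
    [-2.0,3.6,0,0,0,1.2],
    [-2.5,4.5,0,0,0,1.5],
    [-3.0,5.3,0,0,0,1.8],
    [-3.4,6.0,0,0,0,2.1],
    [-3.72,6.5,0,0,0,2.15],
  ],
)

```text
t: 9.2
tcp_pos: [0.5016, -0.2822, 0.2008]
orientation: [1.0, -0.015, -0.0, 0.001]
contact_force: [0.0, -0.4, -1.4]
opening: 0.275
```

```bash
python3 go.py .504 -.279 .055 -.025;  python3 - <<'E'
from h import *
for n in("wrist","side"): cv2.imwrite(f"pics/p5_{n}.png",get_image(n)[:,:,::-1])
E
```

```text
9.2 [ 0.5016 -0.2822  0.2008] opening 0.275 F [ 0.  -0.4 -1.4] j [ 0.61  0.37 -0.19  1.77  0.08  1.02 -1.21]
shift [ 0.08 -0.12  4.86] rot [ 0.03  0.   -0.07]
```

View pics/p5_wrist.png

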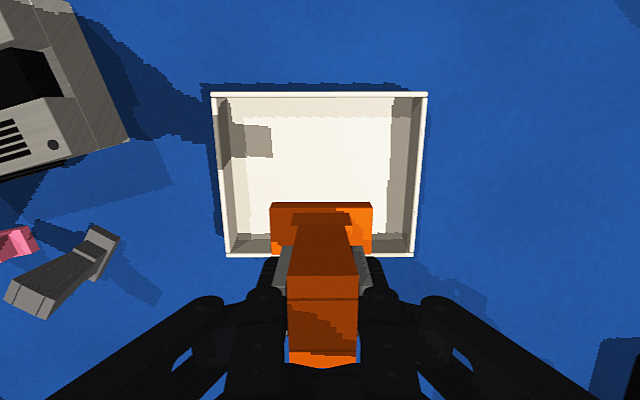

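View pics/p5_side.png

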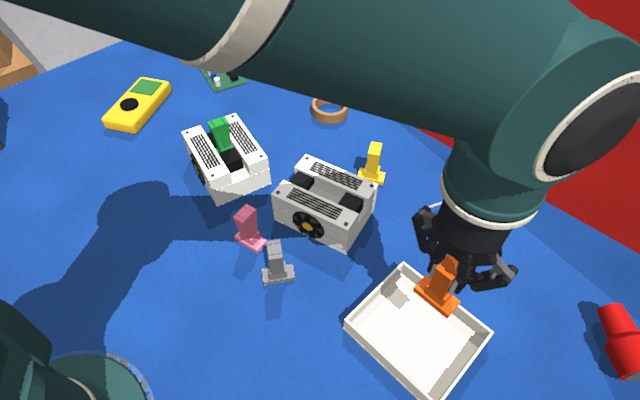

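Emit:
play_rows(
  motion=[
    [0.05,-0.1,0.5,0,0,0],
    [0.08,-0.12,1.2,0,0,0],
    [0.08,-0.12,1.9,0,0,0],
    [0.08,-0.12,2.6,0,0,0],
    [0.08,-0.12,3.3,0,0,0],
    [0.08,-0.12,3.8,0,0,0],
    [0.08,-0.12,4.1,0,0,0],
    [0.08,-0.12,4.3,0,0,0],
  ],
)

```text
t: 9.97
tcp_pos: [0.5029, -0.28, 0.0707]
orientation: [1.0, -0.016, -0.001, 0.001]
contact_force: [-0.6, -0.5, -0.2]
opening: 0.276
```

```bash
python3 go.py .504 -.279 .0546 -.025
```

```text
9.9667 [ 0.5029 -0.28    0.0707] opening 0.276 F [-0.6 -0.5 -0.2] j [ 0.59  0.54 -0.17  1.85  0.13  0.76 -1.26]
shift [ 0.04 -0.04  0.54] rot [ 0.03  0.02 -0.08]
```

Emit:
play_rows(
  motion=[
    [0,0,0.1,0,0,0],
    [0,0,0.2,0,0,0],
    [0,0,0.3,0,0,0],
    [0,0,0.38,0,0,0],
    [0,0,0.44,0,0,0],
    [0,0,0.48,0,0,0],
    [0,0,0.52,0,0,0],
    [0,0,0.52,0,0,0],
  ],
)

```text
t: 10.63
tcp_pos: [0.5028, -0.28, 0.055]
orientation: [1.0, -0.016, -0.001, 0.001]
contact_force: [0.5, -0.6, -1.9]
opening: 0.277
```

```bash
python3 go.py .504 -.279 .0546 -.025
```

```text
10.6333 [ 0.5028 -0.28    0.055 ] opening 0.277 F [ 0.5 -0.6 -1.9] j [ 0.59  0.56 -0.17  1.86  0.14  0.73 -1.27]
shift [ 0.04 -0.03  0.01] rot [ 0.03  0.02 -0.08]
```

Not yet touching (force still the weight); lower in half-millimetre steps.

Emit:
play_rows(
  motion=[
    [0,0,0.01,0,0,0],
    [0,0,0.02,0,0,0],
    [0,0,0.03,0,0,0],
    [0,0,0.04,0,0,0],
    [0,0,0.05,0,0,0],
    [0,0,0.05,0,0,0],
    [0,0,0.05,0,0,0],
    [0,0,0.05,0,0,0],
  ],
)

```text
t: 11.3
tcp_pos: [0.5031, -0.28, 0.0544]
orientation: [1.0, -0.016, -0.001, 0.001]
contact_force: [-4.9, 3.5, 15.8]
opening: 0.277
```

```bash
python3 go.py .504 -.279 .0546 -.025
```

```text
11.3 [ 0.5031 -0.28    0.0544] opening 0.277 F [-4.9  3.5 15.8] j [ 0.59  0.56 -0.17  1.86  0.14  0.73 -1.27]
shift [ 0.03 -0.03 -0.01] rot [ 0.03  0.02 -0.08]
```

Emit:
play_rows(
  motion=[
    [0,0,-0.01,0,0,0],
    [0,0,-0.01,0,0,0],
    [0,0,-0.01,0,0,0],
    [0,0,-0.01,0,0,0],
    [0,0,-0.01,0,0,0],
    [0,0,-0.01,0,0,0],
    [0,0,-0.01,0,0,0],
    [0,0,-0.01,0,0,0],
  ],
  newtons=20,
)

```text
t: 11.97
tcp_pos: [0.503, -0.28, 0.0547]
orientation: [1.0, -0.016, -0.001, 0.001]
contact_force: [-0.6, 0.7, -1.6]
opening: 0.272
```

Emit:
play_rows(
  motion=[
    [0,0,0,0,0,0],
    [0,0,0,0,0,0],
    [0,0,0,0,0,0],
    [0,0,0,0,0,0],
    [0,0,0,0,0,0],
    [0,0,0,0,0,0],
    [0,0,0,0,0,0],
    [0,0,0,0,0,0],
  ],
  fingers=0.7,
)

```text
t: 12.63
tcp_pos: [0.503, -0.28, 0.0547]
orientation: [1.0, -0.016, -0.001, 0.001]
contact_force: [0.2, -0.2, 0.5]
opening: 0.701
```

```bash
python3 go.py .504 -.279 .2 -.025;  python3 - <<'E'
from h import *
for n in("wrist",): cv2.imwrite(f"pics/p6_{n}.png",get_image(n)[:,:,::-1])
E
```

```text
12.6333 [ 0.503  -0.28    0.0547] opening 0.701 F [ 0.2 -0.2  0.5] j [ 0.59  0.56 -0.17  1.86  0.14  0.73 -1.27]
shift [ 0.02 -0.02 -4.84] rot [ 0.03  0.02 -0.08]
```

View pics/p6_wrist.png

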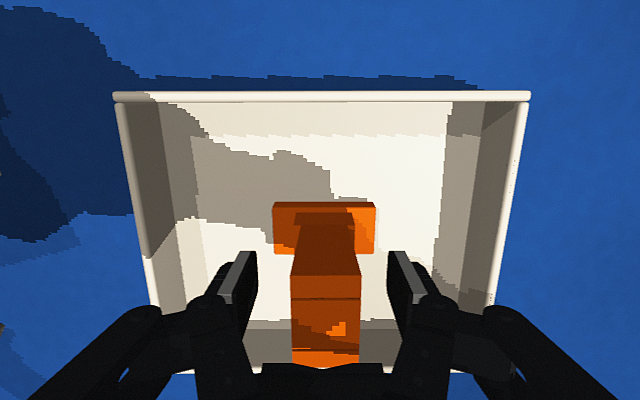

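Wedge upright in the tray, fingers clear on both sides (gap cols 258–290 and 360–387). Retreat upward.

Emit:
play_rows(
  motion=[
    [0,0,-0.2,0,0,0],
    [0,0,-0.6,0,0,0],
    [0,0,-1.1,0,0,0],
    [0,0,-1.7,0,0,0],
    [0,0,-2.4,0,0,0],
    [0,0,-3.1,0,0,0],
    [0,0,-3.8,0,0,0],
    [0,0,-4.4,0,0,0],
  ],
)

```text
t: 13.35
tcp_pos: [0.5035, -0.2797, 0.1895]
orientation: [1.0, -0.016, -0.0, 0.002]
contact_force: [0.0, -0.0, -0.4]
opening: 0.701
```

Emit:
play_rows(
  motion=[
    [0,0,-0.2,0,0,0],
    [0,0,-0.2,0,0,0],
    [0,0,-0.2,0,0,0],
    [0,0,-0.2,0,0,0],
    [0,0,-0.2,0,0,0],
    [0,0,-0.2,0,0,0],
    [0,0,-0.2,0,0,0],
    [0,0,-0.2,0,0,0],
  ],
)

```text
t: 14.02
tcp_pos: [0.5034, -0.2796, 0.1951]
orientation: [1.0, -0.016, -0.0, 0.001]
contact_force: [0.1, 0.3, -0.0]
opening: 0.697
```

```bash
python3 go.py .504 -.279 .2 -.025;  python3 - <<'E'
from h import *
a=get_image("wrist");b=get_image("side")
cv2.imwrite("pics/p7.png",cv2.resize(np.vstack([a,b]),(480,600))[:,:,::-1])
E
```

```text
14.0167 [ 0.5034 -0.2796  0.1951] opening 0.697 F [ 0.1  0.3 -0. ] j [ 0.61  0.37 -0.2   1.77  0.09  1.   -1.22]
shift [ 0.02 -0.02 -0.16] rot [ 0.03  0.01 -0.08]
```

View pics/p7.png

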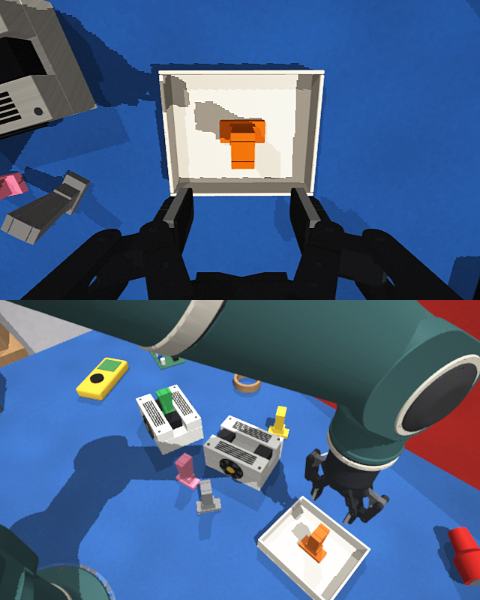

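The orange wedge stands in the tray, the gripper is clear of it, and the green wedge and the look-alikes have not moved.

```bash
python3 -c "
from plant import *
print(finish_job())"
```

```text
the job is handed in; nothing more can be done
None
```

The orange wedge is out of its module and standing upright, released, near the middle of the white tray. I handed the job in at about 14 s of the 53 s allowed.

- **Freeing it:** I gripped it across its parallel faces and pulled it about 20 mm along the slot towards -y, then about 21 mm from the middle towards +y. Then I recentred it. The wrist picture showed both clip lips clear of the foot, and the lift met no resistance.
- **Setting down:** The first light touch on the tray floor read about 16 N. I backed off 0.3 mm before opening the fingers.
- **Forces:** The readings at the end of each move never exceeded about 17 N in total, against the 120 N wrist limit. I did not see the forces within a move.
- **Last checks:** The final side and wrist pictures show the wedge upright in the tray and the gripper well above it. The contact force there was about 0 N.
- **Other objects:** The green wedge is in its module, and the pink, grey and yellow look-alikes are untouched.
- **Disagreements:** On gripping, the tool sat about 2 mm from my camera estimate of the wedge. I took the gripped position as the middle of the slot. No check failed.

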